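Run the press roller up its rack and shut the keeper

TASK

With the fingertips, push the steel roller up the ramp of its rack, slowly and steadily so that it never runs loose or gets away back down the slope, until it has dropped into the seat against the stop plate. Then push the keeper arm round until it lies fully across the ramp behind the roller, against its own stop, and take the hand away. The roller is only pushed, never picked up, and the other things on the bench stay where they are.

Things in the scene. Friction and masses are not known exactly. Their poses are not given: they have to be found in the camera images.
- rack: The fixed roller rack, 285 mm long (x), 160 mm wide (y), place and heading varied. Origin on the bench under its middle; x horizontal, uphill; y left when looking uphill; z up. A ramp climbs to a level seat ended by an upright dark steel stop plate. Side rails at y = +-66 to +-76 mm stand 12 mm above ramp and seat. The ramp's foot (x = -115 mm) has a 6 mm high lip; the base plate begins at x = -140 mm.
- deck: The rack's plywood ramp surface (fixed), sloping 0.17 rad: origin on it at mid-width where the roller touches at the start, at (-85, 0, 34) mm in the rack's frame; x up the slope, y left, z square to it. It climbs 155 mm from there to an edge at x = 67.8, z = 60.2 mm (rack frame); past the edge the seat lies 4 mm lower and is 44 mm long.
- roller: A smooth polished steel roller that slips easily past a fingertip, 56 mm in diameter, 120 mm long, about 0.5 kg, lying across the ramp. Origin at its centre, axis = its own y. At the start it leans on the lip at the foot, centre at (-90, within +-4, 62) mm in the rack's frame. Let go on the slope it runs back down; past the edge it drops 4 mm into the seat and stays there by itself.
- seat (a point): Where the roller's centre lies when home: (83.8, 0, 84.2) mm in the rack's frame; the roller then touches the stop plate (face at x = 111.8 mm, 18 mm thick, top at z = 98 mm), with at most 1.6 mm of play.
- keeper (a joint): Angle of the keeper arm (rad): 0 = pointing straight down-slope, parallel to the ramp, outside the left rail; negative = swung out, away from the ramp; 1.571 = its hard stop, square across the ramp just behind the homed roller. Starts between -0.55 and -0.1. A stiff hinge: about 0.5 N at the end moves it, and it stays where it is left.
- keeper_pivot (a point): Axis of the keeper arm's upright pivot, at mid-height of the arm: (43.8, 90, 84) mm in the rack's frame. At angle q the arm runs from here in the rack-frame direction (-cos q, -sin q, 0).
- keeper_end (a point): The middle of the keeper arm 115 mm from its pivot. The arm is a level steel bar 125 mm long, 10 mm wide, 16 mm high (z = 76 to 92 mm); at this point stands a round pin, 14 mm thick, reaching to z = 116 mm.
- last: A wooden shoe last (bare foot form, 200 x 50 x 90 mm), origin under its middle. Leave alone.
- boot: A tan leather boot, 240 x 86 mm, 170 mm high, origin under its middle. Leave alone.
- cement_jar: An amber glass jar with a steel lid, 68 mm wide, 85 mm high, origin under its middle, standing to the left of the rack near its stop. Leave alone.
- polish_tin: A flat round dark tin, 76 mm wide, 26 mm high, origin under its middle, beside the rack's right side. Leave alone.
- hammer: A hammer lying on the bench. Leave alone.
- brush: A shoe brush, 150 x 50 x 42 mm, origin under its middle. Leave alone.
- heel: A loose heel block, 65 x 60 x 32 mm, origin under its middle. Leave alone.
Things that resemble listed ones, but are neither listed nor needed, are in the scene too. Leave any green or red look-alike of the roller alone.

How it is judged (in metres and radians):
On the way, in this order (a step that is already met when the one before it is completed fails the run):
1. the roller lies in the seat against the stop (x of roller in the frame of rack between 0.0788 and 0.0888 m and z of roller in the frame of rack between 0.079 and 0.0892 m and angle between the y axis of roller and the y axis of rack, either way round below 0.1 rad and linear speed of roller below 0.03 m/s), for 0.2 s.
2. the keeper arm is swung fully across behind the roller (all of step 1 and value of joint keeper above 1.45 rad), for 0.2 s.
At the end, for the whole second after the job is handed in: The roller's centre is within 5 mm of its home place along the rack and in height, its axis square to the rack within 0.1 rad, at rest (under 0.03 m/s), and the keeper arm stands at 1.45 rad or more (stop at 1.571) (all of step 2); the robot touches nothing.
It fails at once if the roller runs loose: it moves faster than 0.35 m/s (as it does after rolling freely some 6 cm down the slope) (linear speed of roller above 0.35 m/s).
It fails at once if the roller leaves the foot of the ramp (x of roller in the frame of deck below -0.02 m).
It fails at once if the roller is lifted more than 12 mm off the ramp (z of roller in the frame of deck above 0.04 m).
It fails at once if another thing on the bench is moved more than 20 mm or tipped (distance of any of last, boot, cement_jar, polish_tin, hammer, brush, heel from where it was at the start of the episode above 0.02 m or angle between any of last, boot, cement_jar, polish_tin, brush, heel's own z axis and vertical above 0.35 rad).
It also fails if it takes over 61 s, if anything falls off the work surface, if the arm or the gripper's body presses on something with over 40 N, if the wrist force passes 120 N, or if a joint passes its speed limit or range.

ROBOT

A 7-joint arm with a two-finger parallel gripper is mounted at the origin on the work surface. World frame = base frame: x ahead of the robot, y to its left, z up, the work surface at z = 0. Lengths are in mm, angles in rad, forces in N, time in s.
With the tool pointing down it reaches from about 425 to 875 mm from the base axis. Payload 8.4 kg.
Tool frame: the origin (TCP) lies at the centre of the arm's flange, where the gripper is bolted on; the fingertips stand 182 mm ahead of it and the grasp point (between the pads) lies 164 mm ahead of it (ctrl.tip_extent is the distance from the TCP to the fingertips, in mm); y points along the fingers, z is the direction in which the jaws open and shut, and the axes are right-handed (so a half turn about y gives the same grasp; the last joint's range is limited). The gripper opens to 87 mm and grips with 3 to 60 N. Pads are 19 mm wide; open, the fingers measure 117 mm over their backs; the gripper's body (75 mm by 190 mm) begins 51 mm behind the grasp point.
Start: joints at [-1.437, 0.333, 0.04, 1.465, -0.013, 1.343, -0.059], TCP at [149.963, 632.443, 404.746] pointing down, gripper open.
Joint ranges: [-2.58, 2.58], [-0.38, 2.09], [-1.3, 1.39], [0.25, 2.4], [-1.5, 4.64], [0.08, 2.09], [-2.65, 2.65]. Speed limits (rad/s): [2.22, 2.22, 2.79, 2.79, 3.14, 3.14, 3.14].

INTERFACE

Orientations are given as a rotation vector (axis times angle).
In Python, from rig import get_state, snapshot, ctrl gives the robot as it stands. The module is installed in compiled form; this text tells all that it offers.
- The arm moves only by the shell command python3 -m pendant 'ROWS' [OPENING] [FORCE]. ROWS is JSON, a list of rows, each an object with "delta_pos": the shift along the tool's x, y, z in cm, a list of three; "rot": the turn, a rotation vector about the tool's x, y, z in degrees, a list of three. A call has 1 to 8 rows; each row shifts and turns the commanded pose from where the row before left it, along the tool's axes as they then stand; what a row does not reach is not made up. A row lasts 1/12 s, in which the tool goes at most 41.7 mm and 7.16 degrees, less where a joint would pass 70% of its speed; a pose out of reach is approached as far as the arm can. A call is refused whole if a number of a shift passes 4.17 or a number of a turn 7.16, either way. A call with a gripper value outside its range is refused whole. OPENING is the finger opening in cm, from 0 to 8.7, set as the call begins (- or left out, the last holds). The fingers move at their own pace and stop on an object; FORCE is the grip in N (left out, the last holds). Time passes only in rows, so rows that do not move let the fingers close. It gives the time, the measured TCP pose, the force and the opening at its end, in the units of the state.
- get_state(): the state, without advancing time (a new reading comes with each control period).
- snapshot(name): name is "side" or "top" or "wrist"; returns a dict with "img" (400x640x3 uint8, red, green, blue), "fx", "fy", "cx", "cy" (pixels), "distortion" ([k1, k2, p1, p2, k3] as OpenCV has them; the pictures are not rectified), "origin" and "attitude" of the camera in the world. Camera axes: x right, y up, looking along -z (the intrinsics and any distortion apply to the point x, -y, -z); pixel columns grow to the right and rows downward; lengths in mm; the calibration is good to about 2 mm. A picture is of the moment at which its call begins. There is no depth.
- ctrl.close_job(): hands the job in, once; it reports no verdict.
The state is a dict: "clock": time; "joint_pos": joint angles; "joint_vel": joint speeds; "joint_torque": joint torques, N m; "ee_pos": TCP position; "tcp_rot": TCP orientation; "wrist_force": force on the tool from outside, world axes, zero at the start; "moment": the same for the moment, N m; "width": finger opening in mm.
Only numpy, scipy, OpenCV 4.12 (cv2) and the standard library are available. Lean on these libraries where they do the work, as an engineer would, in place of code of your own. Each camera call takes 0.05 s, during which the arm holds its last target.

## Working session

There is one attempt and no reset: what is moved stays moved. The work goes in short steps, Python scripts to look and compute and a shell command to move; the robot and the scene stay as the last step left them, time stands still between calls to the robot, and variables do not carry over. Pictures are saved under pics/ and viewed, and the job is handed in when it is done.

```bash
mkdir -p pics; ls; python3 - <<'E'
from rig import get_state, snapshot, ctrl
import cv2
s=get_state()
for k,v in s.items(): print(k,v)
print(ctrl.tip_extent)
for n in ["side","top","wrist"]:
    d=snapshot(n); cv2.imwrite(f"pics/{n}0.png",d["img"][:,:,::-1])
    print(n,{k:v for k,v in d.items() if k!="img"})
E
```

```text
pics
clock 0.0
joint_pos [-1.43720025  0.33388395  0.03985058  1.46625331 -0.01341382  1.34331218
 -0.05854687]
joint_vel [ 0.00060752  0.00042643  0.00088236  0.00104747 -0.00103722 -0.00097721
  0.00103639]
joint_torque [-2.30419691e-04 -6.56346130e+01  1.33490056e+00 -4.03796160e+01
 -5.96863450e-02  4.47146664e-02  1.18815988e-04]
ee_pos [149.90785601 632.29545958 403.88493681]
tcp_rot [-1.56464497  0.18291594 -0.18276033]
wrist_force [-0.45280505  0.30382361 -0.11003993]
moment [-0.02022627  0.04746472 -0.03571662]
width 87.32203289067805
182.2
side {'fx': 441.4483266032792, 'fy': 441.4483266032792, 'cx': 316.1736996893607, 'cy': 201.8513767873663, 'distortion': array([-0.00127255,  0.        ,  0.        ,  0.        ,  0.        ]), 'origin': array([ 273.99891248, -975.60904463,  889.57394393]), 'attitude': array([ 0.89630106, -0.14172652, -0.23567401])}
top {'fx': 369.50376945381066, 'fy': 369.50376945381066, 'cx': 315.7560997179726, 'cy': 192.2256685740438, 'distortion': array([-0.07281548,  0.        ,  0.        ,  0.        ,  0.        ]), 'origin': array([ 298.28571297,    1.70794239, 1347.48973897]), 'attitude': array([ 0.16475703, -0.16159276, -1.56349951])}
wrist {'fx': 290.5844710153251, 'fy': 290.5844710153251, 'cx': 318.46641778038054, 'cy': 200.01827464351447, 'distortion': array([-0.0028842,  0.       ,  0.       ,  0.       ,  0.       ]), 'origin': array([ 84.4920668 , 647.53362384, 384.10029576]), 'attitude': array([-0.20859935, -0.16251522,  1.33176045])}
```

View pics/side0.png

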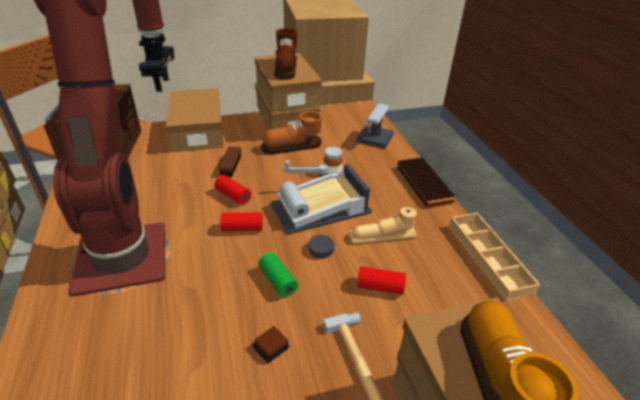

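View pics/top0.png

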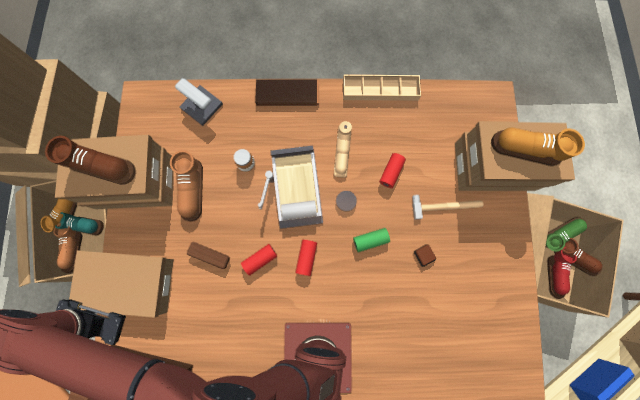

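View pics/wrist0.png

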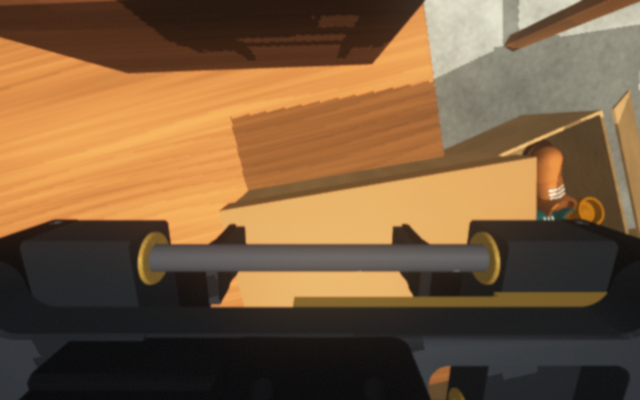

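The steel roller sits on the rack at about (298,211) in the top view. The red and green rollers at (259,260), (306,258), (371,240) and (392,170) are look-alikes lying on the bench. I'll enlarge the rack.

```bash
cat > h.py <<'E'
import numpy as np, cv2
from scipy.spatial.transform import Rotation as R
from rig import get_state, snapshot, ctrl
def ray(d,uv):
    K=np.array([[d['fx'],0,d['cx']],[0,d['fy'],d['cy']],[0,0,1]])
    p=cv2.undistortPoints(np.array(uv,float).reshape(-1,1,2),K,d['distortion']).reshape(-1,2)
    v=np.c_[p[:,0],-p[:,1],-np.ones(len(p))]
    return R.from_rotvec(d['attitude']).apply(v)
def onz(d,uv,z):
    v=ray(d,uv); return d['origin']+v*((z-d['origin'][2])/v[:,2])[:,None]
def proj(d,P):
    K=np.array([[d['fx'],0,d['cx']],[0,d['fy'],d['cy']],[0,0,1]])
    c=R.from_rotvec(d['attitude']).inv().apply(np.atleast_2d(P)-d['origin'])
    c=c*[1,-1,-1]
    return cv2.projectPoints(c.reshape(-1,1,3),np.zeros(3),np.zeros(3),K,d['distortion'])[0].reshape(-1,2)
E
python3 - <<'E'
from h import *
d=snapshot('top'); im=d['img'][135:240,225:365,::-1]
cv2.imwrite('pics/topc.png',cv2.resize(im,None,fx=5.6,fy=5.6,interpolation=cv2.INTER_CUBIC))
d=snapshot('side'); im=d['img'][140:240,265:400,::-1]
cv2.imwrite('pics/sidec.png',cv2.resize(im,None,fx=5.9,fy=5.9,interpolation=cv2.INTER_CUBIC))
E
```

```text
(no output)
```

View pics/topc.png

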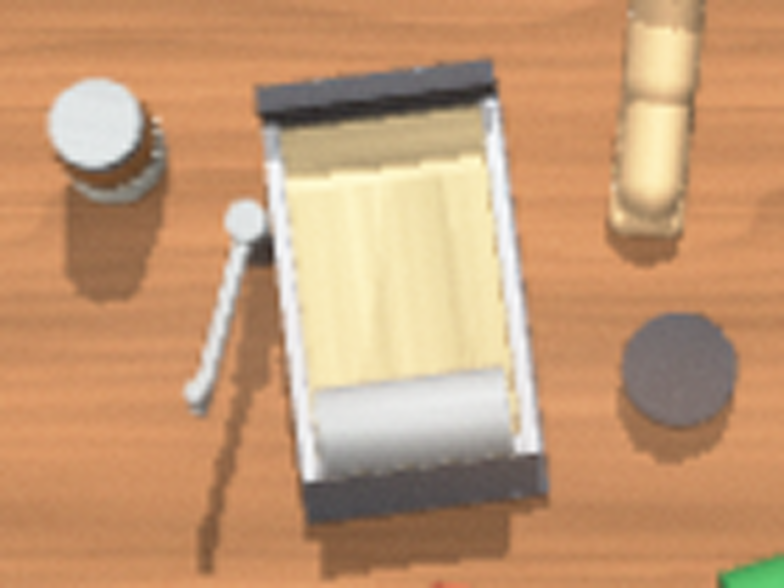

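View pics/sidec.png

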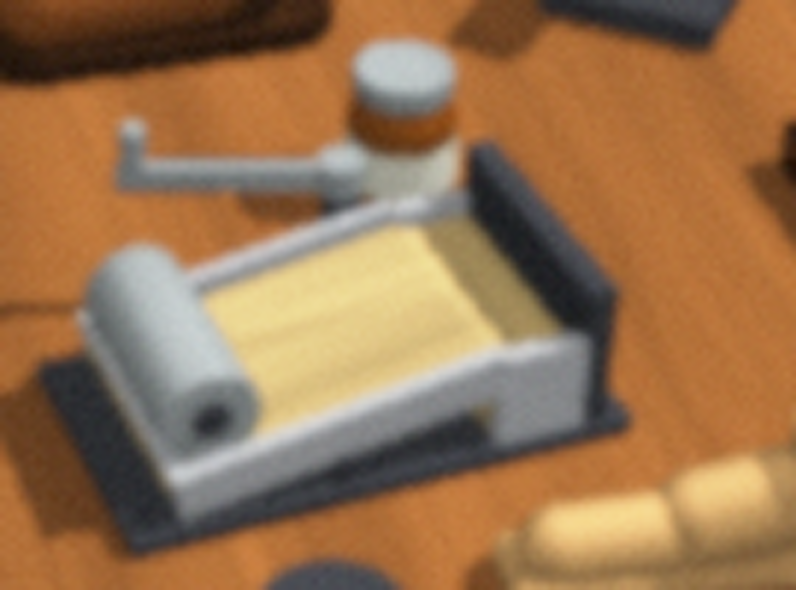

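```bash
python3 - <<'E'
from h import *
t=snapshot('top'); s=snapshot('side')
tc=lambda u,v:(225+u/5.6-.4,135+v/5.6-.4)
sc=lambda u,v:(265+u/5.9-.4,140+v/5.9-.4)
def sh(n,d,pts,z):
    P=onz(d,pts,z); e=P[0]-P[1]
    print(n,P.round(1).tolist(),'mid',P.mean(0).round(1),'len',np.linalg.norm(e).round(1),'yaw of uphill',np.arctan2(-e[0],e[1]).round(3))
sh('edge top',t,[tc(288,182),tc(486,157)],60.2)
sh('edge side',s,[sc(415,228),sc(500,347)],60.2)
sh('stop back top',t,[tc(257,88),tc(492,60)],98)
sh('base front z6',t,[tc(308,522),tc(547,492)],6)
sh('roller top L/R lower',t,[tc(315,475),tc(518,455)],62)
sh('jar lid',t,[tc(50,122),tc(142,122)],85)
sh('tin',t,[tc(622,370),tc(736,370)],26)
sh('pin/pivot',t,[tc(195,392),tc(245,220)],100)
P=onz(t,[tc(195,390)],116);Q=onz(t,[tc(245,220)],92);print(P,Q)
E
```

```text
edge top [[662.5, 148.3, 60.2], [679.3, 20.5, 60.2]] mid [670.9  84.4  60.2] len 129.0 yaw of uphill 0.131
edge side [[661.8, 144.9, 60.2], [673.4, 31.3, 60.2]] mid [667.6  88.1  60.2] len 114.2 yaw of uphill 0.101
stop back top [[713.7, 165.2, 98.0], [732.3, 16.4, 98.0]] mid [723.   90.8  98. ] len 150.0 yaw of uphill 0.124
base front z6 [[448.6, 136.1, 6.0], [468.5, -19.3, 6.0]] mid [458.6  58.4   6. ] len 156.7 yaw of uphill 0.127
roller top L/R lower [[471.9, 126.7, 62.0], [484.7, -0.3, 62.0]] mid [478.3  63.2  62. ] len 127.7 yaw of uphill 0.101
jar lid [[695.5, 299.2, 85.0], [695.4, 240.0, 85.0]] mid [695.4 269.6  85. ] len 59.2 yaw of uphill -0.002
tin [[545.7, -67.9, 26.0], [545.7, -142.1, 26.0]] mid [ 545.7 -105.    26. ] len 74.1 yaw of uphill 0.001
pin/pivot [[517.8, 197.8, 100.0], [626.7, 170.1, 100.0]] mid [572.2 183.9 100. ] len 112.4 yaw of uphill 1.322
[[516.20251909 195.28772051 116.        ]] [[628.80421195 171.14794044  92.        ]]
```

The dark band's front edge is probably the stop plate's shadow on the seat, not the deck edge, which would explain its 6 mm offset. I'll check by projecting a pose of (597, 75.5) with yaw 0.127.

```bash
cat >> h.py <<'E'
RO=np.array([597,75.5,0]); YAW=.127
def rk(p): return R.from_rotvec([0,0,YAW]).apply(np.atleast_2d(np.array(p,float)))+RO
def overlay(name,fn,crop,f,pts):
    d=snapshot(name); x0,y0,x1,y1=crop
    im=cv2.resize(np.ascontiguousarray(d['img'][y0:y1,x0:x1,::-1]),None,fx=f,fy=f,interpolation=cv2.INTER_CUBIC)
    for q in proj(d,rk(pts)):
        u=int((q[0]+.5-x0)*f);v=int((q[1]+.5-y0)*f); cv2.drawMarker(im,(u,v),(0,0,255),0,10,1)
    cv2.imwrite(fn,im); return d
KP=[(129.8,80,98),(129.8,-80,98),(111.8,80,98),(111.8,-80,98),(-140,80,0),(-140,-80,0),(43.8,90,92),(67.8,66,60.2),(67.8,-66,60.2),(67.8,76,72.2),(67.8,-76,72.2),(-90,-60,62),(-90,60,62),(-90,-60,90),(-90,60,90)]
E
python3 - <<'E'
from h import *
overlay('top','pics/ot.png',(225,135,365,240),5.6,KP)
overlay('side','pics/os.png',(265,140,400,240),5.9,KP)
E
```

```text
(no output)
```

View pics/ot.png

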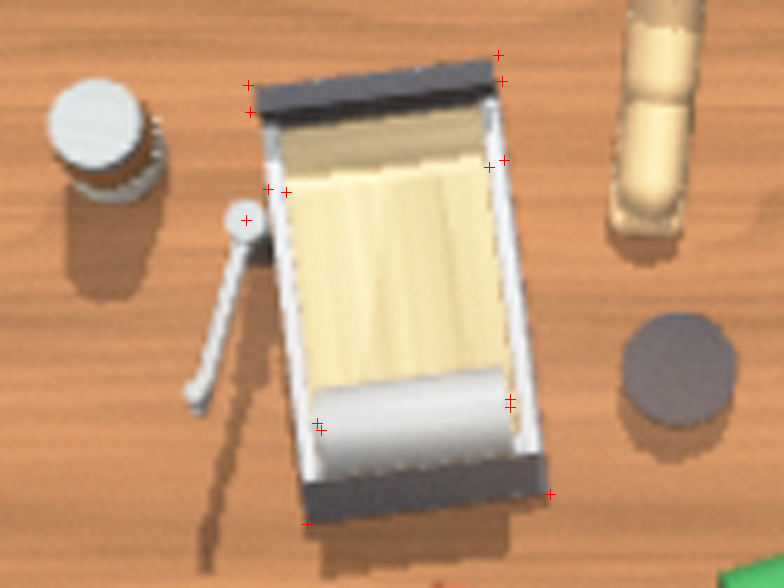

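View pics/os.png

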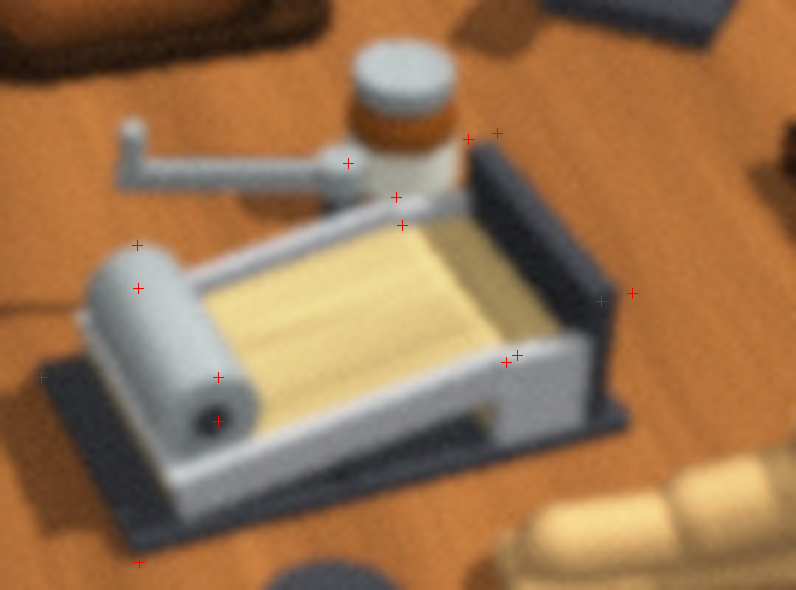

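```bash
python3 - <<'E'
from h import *
from scipy.optimize import least_squares
t=snapshot('top'); s=snapshot('side')
tc=lambda u,v:(225+u/5.6-.5,135+v/5.6-.5)
sc=lambda u,v:(265+u/5.9-.5,140+v/5.9-.5)
O=[(t,tc(257,88),(129.8,76,98)),(t,tc(492,60),(129.8,-76,98)),(t,tc(308,522),(-140,80,0)),(t,tc(547,492),(-140,-80,0)),
(t,tc(497,92),(111.8,-76,98)),
(s,sc(615,290),(129.8,-76,98)),(s,sc(474,150),(111.8,76,98)),(s,sc(505,350),(67.8,-76,72.2)),(s,sc(395,203),(67.8,71,72.2)),
(s,sc(40,370),(-140,80,0)),(s,sc(138,552),(-140,-80,0)),(s,sc(628,428),(145,-80,0))]
def f(x):
    M=R.from_rotvec([0,0,x[2]])
    return np.concatenate([proj(d,M.apply([p])+[x[0],x[1],0])[0]-np.array(q) for d,q,p in O])
r=least_squares(f,[597,75,.127],loss='soft_l1'); print(r.x); print(r.fun.reshape(-1,2).round(1))
for nm,c in (('top',[O[i] for i in range(5)]),('side',O[5:])):
    OO=O; O=c; r=least_squares(f,[597,75,.127],loss='soft_l1'); print(nm,r.x); O=OO
E
```

```text
[5.94812270e+02 7.74718889e+01 1.15094476e-01]
[[-0.6 -0.3]
 [-0.   0. ]
 [-1.   0.8]
 [-0.3  1.3]
 [-0.4 -0.9]
 [ 1.5 -0. ]
 [-0.9 -1.2]
 [ 1.   0.8]
 [ 0.4 -0.2]
 [-0.4  0.7]
 [-1.1  1.2]
 [ 1.   1.2]]
top [5.95548142e+02 7.56713583e+01 1.19949052e-01]
side [5.94643355e+02 8.05372886e+01 1.07475330e-01]
```

```bash
sed -i 's/^RO=.*/RO=np.array([595,77,0]); YAW=.118/' h.py; cat >> h.py <<'E'
def where():
    s=get_state(); M=R.from_rotvec(s['tcp_rot']).as_matrix(); p=s['ee_pos']
    tip=p+M[:,1]*182.2
    rt=R.from_rotvec([0,0,-YAW]).apply(tip-RO)
    print('t',round(s['clock'],2),'tcp',p.round(1),'tip',tip.round(1),'tip rack',rt.round(1),'toolx az',np.arctan2(M[1,0],M[0,0]).round(4),'y',M[:,1].round(4),'F',s['wrist_force'].round(1),'w',round(s['width'],1),'j',s['joint_pos'].round(2))
    return s,M,p,tip
def go(tip_w,az):
    "delta in current tool axes(cm) to put the fingertip midpoint at tip_w pointing straight down with tool x at az; and turn"
    s,M,p,tip=where()
    T=np.array([[np.cos(az),0,-np.sin(az)],[np.sin(az),0,np.cos(az)],[0,-1,0]])
    dp=tip_w-T[:,1]*182.2-p
    print('delta cm, old axes',(M.T@dp/10).round(2),'new axes',(T.T@dp/10).round(2),'rot deg',np.degrees(R.from_matrix(M.T@T).as_rotvec()).round(2))
E
python3 - <<'E'
from h import *
go(rk((-150,0,220))[0],YAW)
t=snapshot('top')
print('red far end',onz(t,[(307,241),(300,241),(314,241)],56).round(0),onz(t,[(306,278)],28).round())
print('boot toe/top',onz(t,[(200,190)],60).round(),onz(t,[(197,160),(203,205)],170).round())
E
```

```text
t 0.55 tcp [149.9 632.4 404.7] tip [149.9 632.4 222.5] tip rack [-376.6  604.   222.5] toolx az -0.2328 y [-0. -0. -1.] F [-0.4  0.6 -0.3] w 87.1 j [-1.44  0.33  0.04  1.47 -0.01  1.34 -0.06]
delta cm, old axes [ 42.03   0.25 -48.93] new axes [ 22.66   0.25 -60.4 ] rot deg [  0.  -20.1  -0. ]
red far end [[397.  35.  56.]
 [397.  59.  56.]
 [397.  10.  56.]] [[270.  38.  28.]]
boot toe/top [[578. 421.  60.]] [[657. 402. 170.]
 [504. 372. 170.]]
```

```bash
python3 -m pendant '[{"delta_pos":[3.2,0,-2.4],"rot":[0,0,0]},{"delta_pos":[3.2,0,-2.4],"rot":[0,0,0]},{"delta_pos":[3.2,0,-2.4],"rot":[0,0,0]},{"delta_pos":[3.2,0,-2.4],"rot":[0,0,0]},{"delta_pos":[3.2,0,-2.4],"rot":[0,0,0]},{"delta_pos":[3.2,0,-2.4],"rot":[0,0,0]},{"delta_pos":[3.2,0,-2.4],"rot":[0,0,0]},{"delta_pos":[3.2,0,-2.4],"rot":[0,0,0]}]' 7.6
python3 -m pendant '[{"delta_pos":[2,0,-3.6],"rot":[0,0,0]},{"delta_pos":[2,0,-3.6],"rot":[0,0,0]},{"delta_pos":[2,0,-3.6],"rot":[0,0,0]},{"delta_pos":[2,0,-3.6],"rot":[0,0,0]},{"delta_pos":[2,0,-3.6],"rot":[0,0,0]},{"delta_pos":[2,0,-3.6],"rot":[0,-5,0]},{"delta_pos":[2,0,-3.6],"rot":[0,-5,0]},{"delta_pos":[2,0,-3.6],"rot":[0,-5,0]}]'
python3 -m pendant '[{"delta_pos":[0,0,0],"rot":[0,-5.1,0]},{"delta_pos":[0,0,0],"rot":[0,0,0]}]'
python3 - <<'E'
from h import *
go(rk((-150,0,48))[0],YAW)
overlay('side','pics/s1.png',(230,30,430,240),2.8,KP[10:])
d=snapshot('wrist');cv2.imwrite('pics/w1.png',d['img'][:,:,::-1])
E
```

```text
clock: 1.27
ee_pos: [355.7, 384.7, 405.1]
tcp_rot: [-1.562, 0.183, -0.183]
wrist_force: [-0.1, 0.6, 0.1]
width: 76.1
clock: 1.93
ee_pos: [453.9, 70.6, 405.2]
tcp_rot: [-1.569, -0.027, 0.025]
wrist_force: [2.2, 0.6, -0.1]
width: 76.1
clock: 2.1
ee_pos: [454.7, 70.7, 405.1]
tcp_rot: [-1.568, -0.093, 0.092]
wrist_force: [-0.7, 1.5, -0.2]
width: 76.0
t 2.1 tcp [454.7  70.7 405.1] tip [454.8  70.8 222.9] tip rack [-139.9   10.3  222.9] toolx az 0.1175 y [ 7.e-04  6.e-04 -1.e+00] F [-0.7  1.5 -0.2] w 76.0 j [-0.85 -0.1   0.57  1.93  0.05  1.3   1.39]
delta cm, old axes [-1.   17.49 -1.03] new axes [-0.99 17.49 -1.02] rot deg [-0.03 -0.03  0.04]
```

View pics/s1.png

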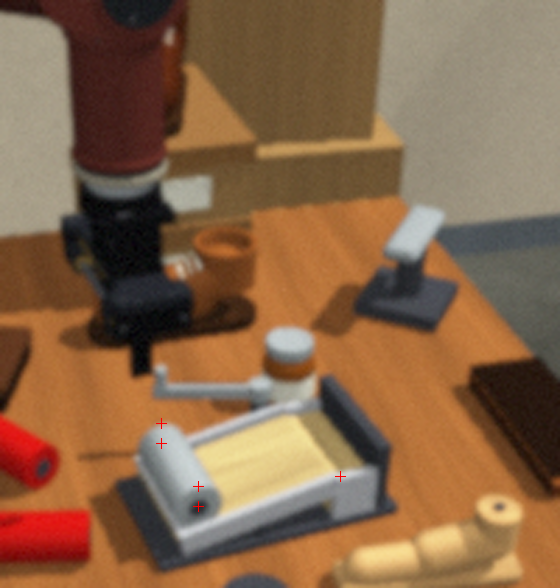

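View pics/w1.png

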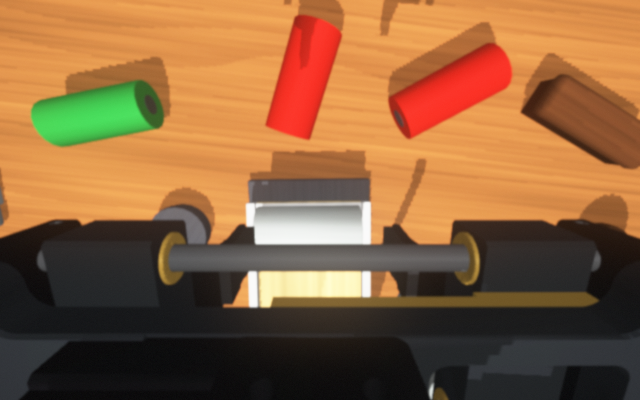

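Wrist view: the rack's front corners are at about (249,180) and (370,180), and the steel roller lies between the rails at (256–364, 206). This gives a close-up check of the pose.

```bash
python3 - <<'E'
from h import *
d=snapshot('wrist')
for n,uv,z in (('base',[(249,180),(370,180)],3),('roller near-edge',[(256,208),(362,208)],62),('rails in',[(257,204),(362,204)],35)):
    P=onz(d,uv,z); print(n,P.round(1).tolist(),(R.from_rotvec([0,0,-YAW]).apply(P-RO)).round(1).tolist())
print(proj(d,rk(KP)).round(0).tolist())
x=d['img'][170:260,230:400,::-1]; cv2.imwrite('pics/w1c.png',cv2.resize(x,None,fx=4.5,fy=4.5,interpolation=cv2.INTER_CUBIC))
E
```

```text
base [[465.4, -17.9, 3.0], [446.7, 142.2, 3.0]] [[-139.9, -79.0, 3.0], [-139.6, 82.2, 3.0]]
roller near-edge [[485.1, 5.0, 62.0], [470.9, 126.5, 62.0]] [[-117.6, -58.6, 62.0], [-117.4, 63.7, 62.0]]
rails in [[488.0, 0.8, 35.0], [472.8, 130.7, 35.0]] [[-115.3, -63.1, 35.0], [-115.0, 67.7, 35.0]]
[[372.0, 408.0], [244.0, 408.0], [373.0, 396.0], [243.0, 396.0], [368.0, 179.0], [249.0, 180.0], [383.0, 345.0], [359.0, 343.0], [258.0, 343.0], [368.0, 350.0], [249.0, 350.0], [256.0, 231.0], [358.0, 230.0], [251.0, 240.0], [361.0, 239.0]]
```

View pics/w1c.png

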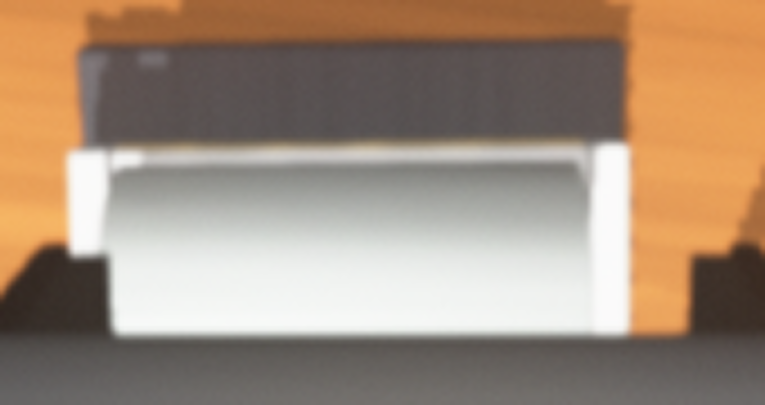

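```bash
sed -i 's/^RO=.*/RO=np.array([594.8,78.8,0]); YAW=.118/' h.py
python3 -m pendant '[{"delta_pos":[-1,0,-0.85],"rot":[0,0,0]},{"delta_pos":[0,3,0],"rot":[0,0,0]},{"delta_pos":[0,3.5,0],"rot":[0,0,0]},{"delta_pos":[0,3.5,0],"rot":[0,0,0]},{"delta_pos":[0,3.5,0],"rot":[0,0,0]},{"delta_pos":[0,2.5,0],"rot":[0,0,0]},{"delta_pos":[0,1.5,0],"rot":[0,0,0]},{"delta_pos":[0,0,0],"rot":[0,0,0]}]'
python3 - <<'E'
from h import *
go(rk((-131,0,49))[0],YAW)
for n in('side','wrist'):
  d=snapshot(n);im=d['img'][:,:,::-1]
  if n=='side': im=cv2.resize(im[120:250,230:420],None,fx=4,fy=4,interpolation=cv2.INTER_CUBIC)
  cv2.imwrite(f'pics/{n}2.png',im)
E
```

```text
clock: 2.92
ee_pos: [443.4, 64.5, 226.8]
tcp_rot: [-1.571, -0.089, 0.097]
wrist_force: [-1.2, -0.6, 0.0]
width: 76.1
t 2.92 tcp [443.4  64.5 226.8] tip [442.5  64.   44.6] tip rack [-153.     3.3   44.6] toolx az 0.1183 y [-0.0052 -0.0025 -1.    ] F [-1.2 -0.6  0. ] w 76.1 j [-0.82  0.11  0.61  2.16 -0.08  0.9   1.53]
delta cm, old axes [ 2.1  -0.45 -0.36] new axes [ 2.1  -0.44 -0.36] rot deg [ 0.11  0.02 -0.31]
```

View pics/side2.png

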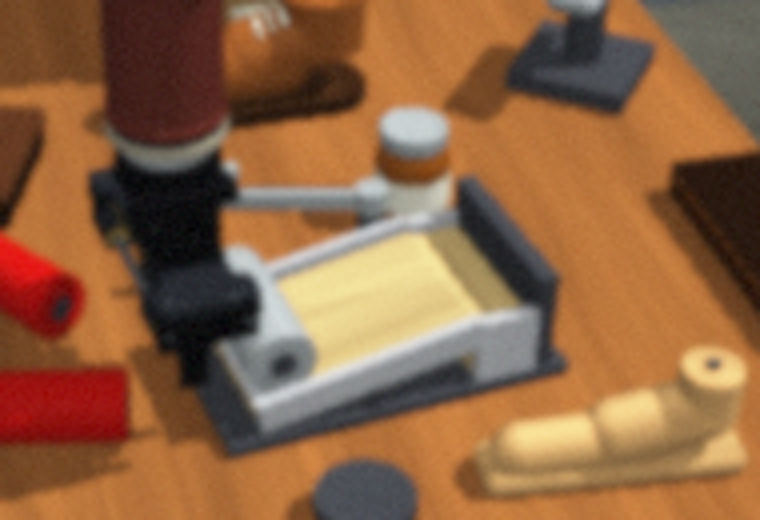

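View pics/wrist2.png

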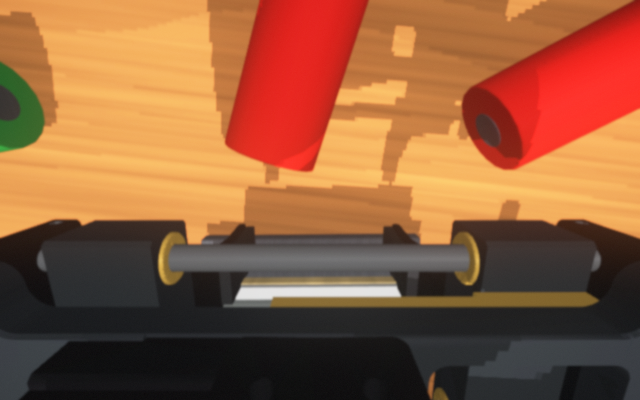

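```bash
python3 -m pendant '[{"delta_pos":[0.4,-0.5,-0.35],"rot":[0,0,-0.3]},{"delta_pos":[0.6,0,0],"rot":[0,0,0]},{"delta_pos":[0.6,0,0],"rot":[0,0,0]},{"delta_pos":[0.3,0,0],"rot":[0,0,0]},{"delta_pos":[0.2,0,0],"rot":[0,0,0]},{"delta_pos":[0.2,0,0],"rot":[0,0,0]},{"delta_pos":[0.2,0,0],"rot":[0,0,0]},{"delta_pos":[0.2,-0.03,0],"rot":[0,0,0]}]'
python3 - <<'E'
from h import *
where()
d=snapshot('side');im=d['img'][:,:,::-1]
cv2.imwrite(f'pics/side3.png',cv2.resize(im[140:240,260:390],None,fx=6,fy=6,interpolation=cv2.INTER_CUBIC))
E
```

```text
clock: 3.68
ee_pos: [472.3, 63.1, 235.0]
tcp_rot: [-1.569, -0.096, 0.089]
wrist_force: [-2.7, -0.7, 0.6]
width: 75.8
t 3.68 tcp [472.3  63.1 235. ] tip [473.1  63.2  52.8] tip rack [-122.7   -1.2   52.8] toolx az 0.1179 y [ 4.4e-03  4.0e-04 -1.0e+00] F [-2.7 -0.7  0.6] w 75.8 j [-0.8   0.16  0.62  2.09 -0.12  0.91  1.58]
```

View pics/side3.png

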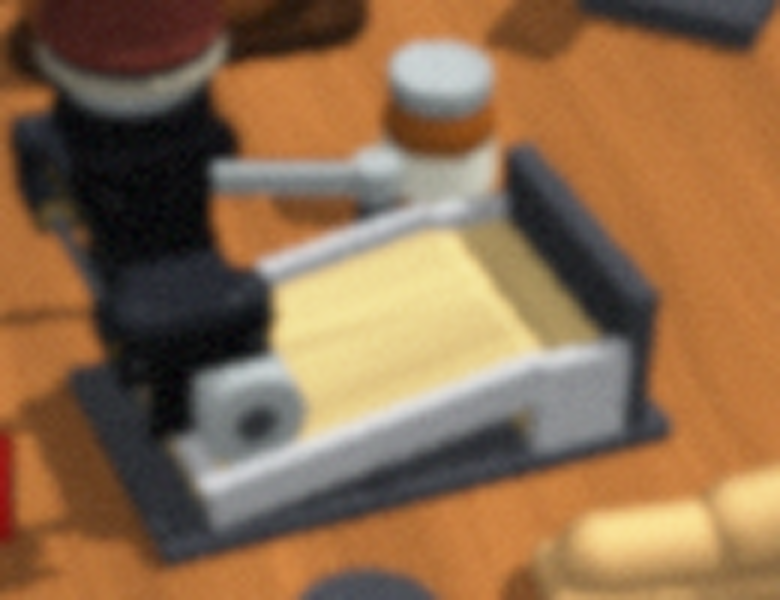

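```bash
python3 -m pendant '[{"delta_pos":[0.3,0.05,0],"rot":[0,0,0]},{"delta_pos":[0.3,0.05,0],"rot":[0,0,0]},{"delta_pos":[0.3,-0.05,0],"rot":[0,0,0]},{"delta_pos":[0.3,-0.05,0],"rot":[0,0,0]},{"delta_pos":[0.3,-0.05,0],"rot":[0,0,0]},{"delta_pos":[0.3,-0.05,0],"rot":[0,0,0]},{"delta_pos":[0.3,-0.05,0],"rot":[0,0,0]},{"delta_pos":[0.3,-0.05,0],"rot":[0,0,0]}]'
python3 - <<'E'
from h import *
where()
d=snapshot('side');im=d['img'][:,:,::-1]
cv2.imwrite(f'pics/side4.png',cv2.resize(im[140:240,260:390],None,fx=6,fy=6,interpolation=cv2.INTER_CUBIC))
E
```

```text
clock: 4.4
ee_pos: [496.5, 66.0, 237.4]
tcp_rot: [-1.569, -0.097, 0.089]
wrist_force: [-2.2, 0.2, 0.6]
width: 76.1
t 4.4 tcp [496.5  66.  237.4] tip [497.5  66.1  55.2] tip rack [-98.1  -1.1  55.2] toolx az 0.118 y [ 5.2e-03  6.0e-04 -1.0e+00] F [-2.2  0.2  0.6] w 76.1 j [-0.77  0.21  0.62  2.04 -0.15  0.93  1.61]
```

View pics/side4.png

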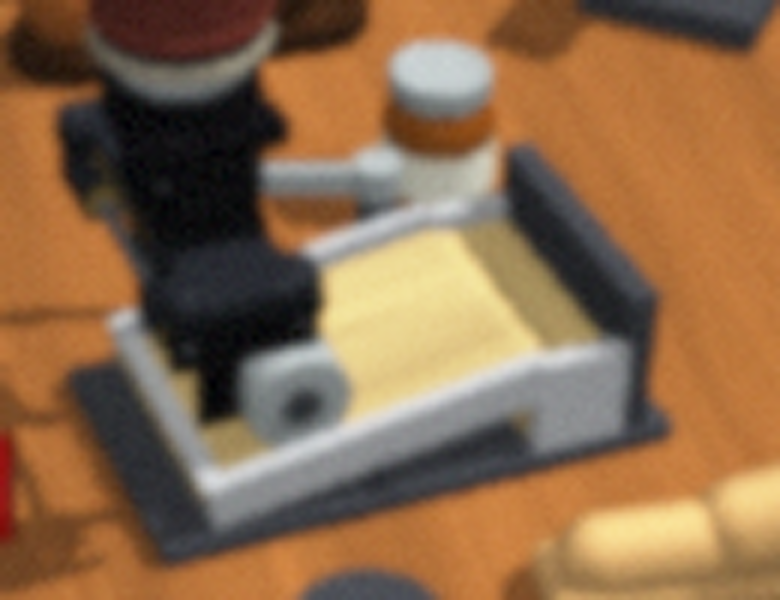

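```bash
python3 -m pendant '[{"delta_pos":[0.3,-0.05,0],"rot":[0,0,0]},{"delta_pos":[0.35,-0.06,0],"rot":[0,0,0]},{"delta_pos":[0.35,-0.06,0],"rot":[0,0,0]},{"delta_pos":[0.35,-0.06,0],"rot":[0,0,0]},{"delta_pos":[0.35,-0.06,0],"rot":[0,0,0]},{"delta_pos":[0.35,-0.06,0],"rot":[0,0,0]},{"delta_pos":[0.35,-0.06,0],"rot":[0,0,0]},{"delta_pos":[0.3,-0.05,0],"rot":[0,0,0]}]'
python3 -m pendant '[{"delta_pos":[0.3,-0.05,0],"rot":[0,0,0]},{"delta_pos":[0.35,-0.06,0],"rot":[0,0,0]},{"delta_pos":[0.35,-0.06,0],"rot":[0,0,0]},{"delta_pos":[0.35,-0.06,0],"rot":[0,0,0]},{"delta_pos":[0.35,-0.06,0],"rot":[0,0,0]},{"delta_pos":[0.35,-0.06,0],"rot":[0,0,0]},{"delta_pos":[0.35,-0.06,0],"rot":[0,0,0]},{"delta_pos":[0.3,-0.05,0],"rot":[0,0,0]}]'
python3 - <<'E'
from h import *
where()
d=snapshot('side');im=d['img'][:,:,::-1]
cv2.imwrite(f'pics/side5.png',cv2.resize(im[140:240,260:390],None,fx=6,fy=6,interpolation=cv2.INTER_CUBIC))
E
```

```text
clock: 5.12
ee_pos: [523.5, 69.2, 242.1]
tcp_rot: [-1.569, -0.097, 0.088]
wrist_force: [-2.2, 0.5, 0.5]
width: 76.3
clock: 5.78
ee_pos: [550.2, 72.4, 246.9]
tcp_rot: [-1.569, -0.097, 0.088]
wrist_force: [-2.4, -0.4, 1.0]
width: 76.0
t 5.78 tcp [550.2  72.4 246.9] tip [551.2  72.5  64.7] tip rack [-44.   -1.1  64.7] toolx az 0.1181 y [ 5.4e-03  6.0e-04 -1.0e+00] F [-2.4 -0.4  1. ] w 76.0 j [-0.73  0.32  0.61  1.9  -0.21  0.98  1.66]
```

View pics/side5.png

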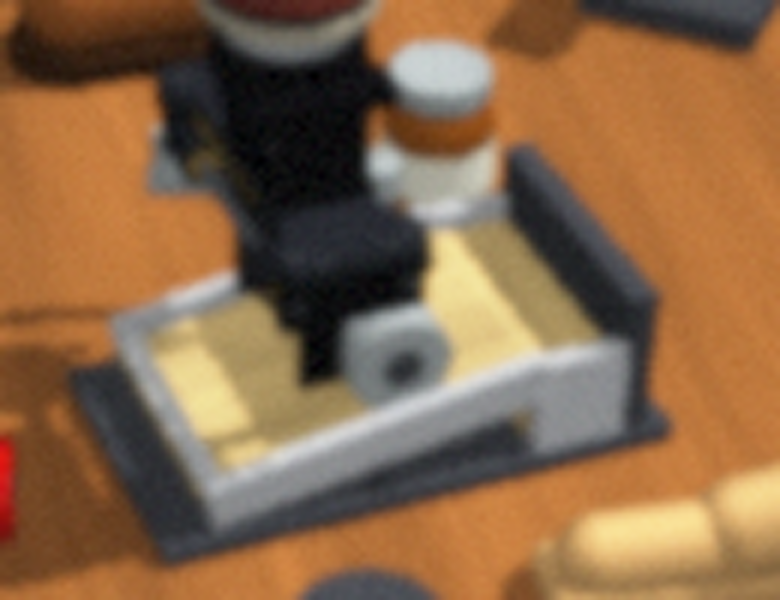

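```bash
python3 -m pendant '[{"delta_pos":[0.3,-0.05,0],"rot":[0,0,0]},{"delta_pos":[0.35,-0.06,0],"rot":[0,0,0]},{"delta_pos":[0.35,-0.06,0],"rot":[0,0,0]},{"delta_pos":[0.35,-0.06,0],"rot":[0,0,0]},{"delta_pos":[0.35,-0.06,0],"rot":[0,0,0]},{"delta_pos":[0.35,-0.06,0],"rot":[0,0,0]},{"delta_pos":[0.35,-0.06,0],"rot":[0,0,0]},{"delta_pos":[0.3,-0.05,0],"rot":[0,0,0]}]'
python3 -m pendant '[{"delta_pos":[0.3,-0.05,0],"rot":[0,0,0]},{"delta_pos":[0.35,-0.06,0],"rot":[0,0,0]},{"delta_pos":[0.35,-0.06,0],"rot":[0,0,0]},{"delta_pos":[0.35,-0.06,0],"rot":[0,0,0]},{"delta_pos":[0.35,-0.06,0],"rot":[0,0,0]},{"delta_pos":[0.35,-0.06,0],"rot":[0,0,0]},{"delta_pos":[0.35,-0.06,0],"rot":[0,0,0]},{"delta_pos":[0.3,-0.05,0],"rot":[0,0,0]}]'
python3 - <<'E'
from h import *
where()
d=snapshot('side');im=d['img'][:,:,::-1]
cv2.imwrite(f'pics/side6.png',cv2.resize(im[140:240,260:390],None,fx=6,fy=6,interpolation=cv2.INTER_CUBIC))
E
```

```text
clock: 6.5
ee_pos: [577.0, 75.5, 251.6]
tcp_rot: [-1.569, -0.097, 0.088]
wrist_force: [-2.7, -0.6, 1.2]
width: 76.3
clock: 7.17
ee_pos: [603.8, 78.8, 256.3]
tcp_rot: [-1.569, -0.097, 0.088]
wrist_force: [-2.6, 0.6, 2.4]
width: 75.8
t 7.17 tcp [603.8  78.8 256.3] tip [604.8  78.9  74.2] tip rack [ 9.9 -1.1 74.2] toolx az 0.118 y [ 5.3e-03  6.0e-04 -1.0e+00] F [-2.6  0.6  2.4] w 75.8 j [-0.68  0.41  0.59  1.76 -0.26  1.04  1.7 ]
```

View pics/side6.png

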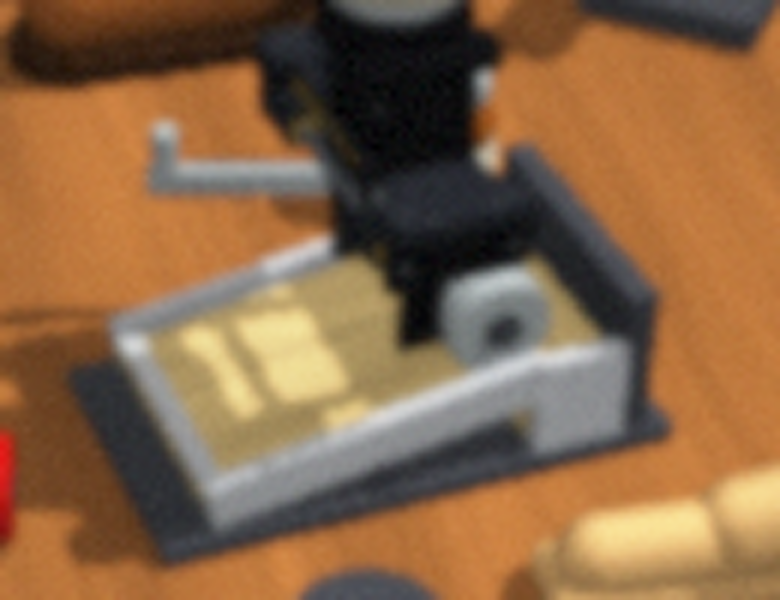

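```bash
python3 -m pendant '[{"delta_pos":[0.3,-0.03,0],"rot":[0,0,0]},{"delta_pos":[0.3,-0.03,0],"rot":[0,0,0]},{"delta_pos":[0.3,-0.02,0],"rot":[0,0,0]},{"delta_pos":[0.25,0,0],"rot":[0,0,0]},{"delta_pos":[0.25,0,0],"rot":[0,0,0]},{"delta_pos":[0.2,0,0],"rot":[0,0,0]},{"delta_pos":[0.2,0.02,0],"rot":[0,0,0]},{"delta_pos":[0.2,0.03,0],"rot":[0,0,0]}]'
python3 -m pendant '[{"delta_pos":[0.2,0.05,0],"rot":[0,0,0]},{"delta_pos":[0.2,0.05,0],"rot":[0,0,0]},{"delta_pos":[0.2,0.05,0],"rot":[0,0,0]},{"delta_pos":[0.2,0.05,0],"rot":[0,0,0]},{"delta_pos":[0.2,0.05,0],"rot":[0,0,0]},{"delta_pos":[0.2,0,0],"rot":[0,0,0]}]'
python3 - <<'E'
from h import *
where()
d=snapshot('side');im=d['img'][:,:,::-1]
cv2.imwrite(f'pics/side7.png',cv2.resize(im[140:240,260:390],None,fx=6,fy=6,interpolation=cv2.INTER_CUBIC))
E
```

```text
clock: 7.88
ee_pos: [623.7, 81.1, 256.8]
tcp_rot: [-1.569, -0.097, 0.088]
wrist_force: [-0.8, -0.1, 0.4]
width: 76.2
clock: 8.38
ee_pos: [635.3, 82.5, 254.1]
tcp_rot: [-1.569, -0.097, 0.089]
wrist_force: [0.6, -0.4, -0.5]
width: 75.7
t 8.38 tcp [635.3  82.5 254.1] tip [636.3  82.6  71.9] tip rack [41.6 -1.1 71.9] toolx az 0.118 y [ 5.1e-03  5.0e-04 -1.0e+00] F [ 0.6 -0.4 -0.5] w 75.7 j [-0.64  0.48  0.58  1.68 -0.29  1.06  1.72]
```

View pics/side7.png

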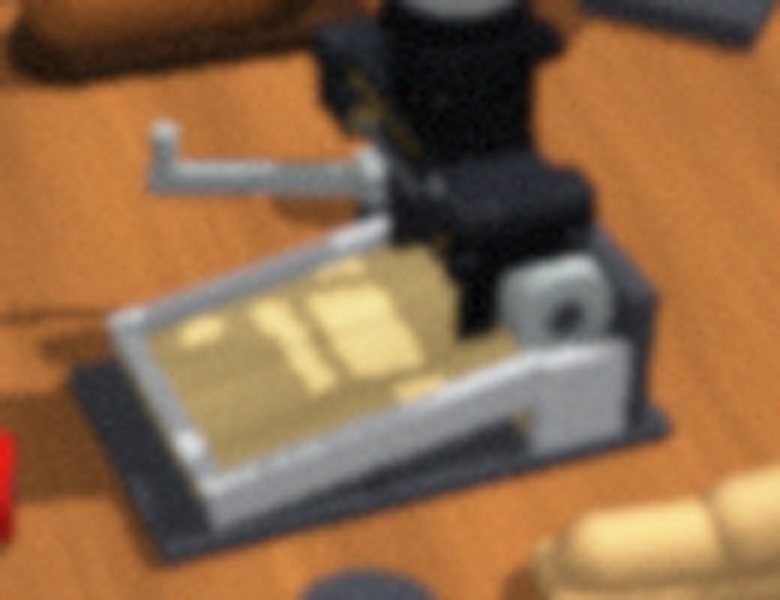

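```bash
python3 -m pendant '[{"delta_pos":[0.15,0,0],"rot":[0,0,0]},{"delta_pos":[0.15,0,0],"rot":[0,0,0]},{"delta_pos":[0.1,0,0],"rot":[0,0,0]}]'
python3 -m pendant '[{"delta_pos":[0.1,0,0],"rot":[0,0,0]},{"delta_pos":[0,0,0],"rot":[0,0,0]}]'
python3 - <<'E'
from h import *
where()
d=overlay('side','pics/side8.png',(260,140,390,240),6,[(83.8,-60,84.2),(83.8,60,84.2),(111.8,-60,84.2),(83.8,-60,56.2)])
E
```

```text
clock: 8.68
ee_pos: [638.6, 82.9, 254.0]
tcp_rot: [-1.569, -0.095, 0.091]
wrist_force: [-8.3, -1.5, 4.3]
width: 76.2
clock: 8.85
ee_pos: [639.0, 82.9, 253.7]
tcp_rot: [-1.568, -0.094, 0.092]
wrist_force: [-9.0, -0.5, 4.5]
width: 76.1
t 8.85 tcp [639.   82.9 253.7] tip [639.1  82.9  71.5] tip rack [44.5 -1.1 71.5] toolx az 0.1185 y [ 7.e-04  4.e-04 -1.e+00] F [-9.  -0.5  4.5] w 76.1 j [-0.64  0.49  0.58  1.67 -0.3   1.07  1.72]
```

View pics/side8.png

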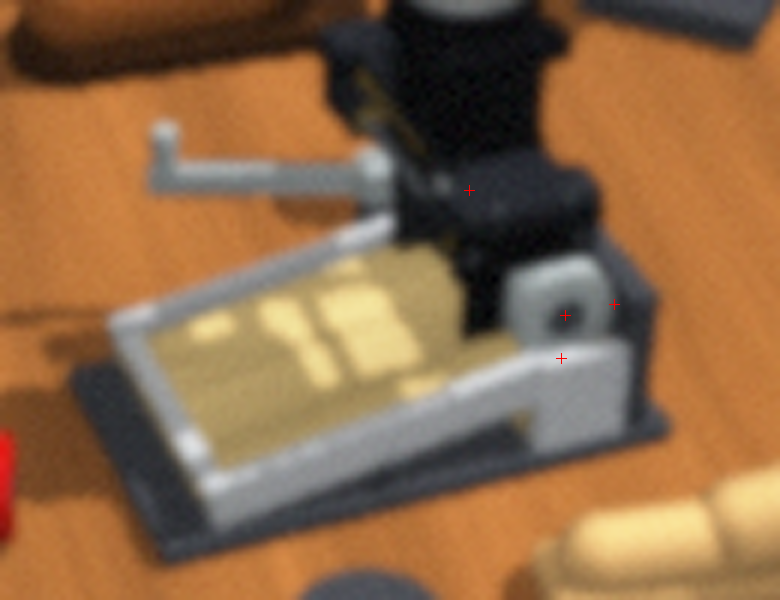

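```bash
python3 -m pendant '[{"delta_pos":[-0.3,0,0],"rot":[0,0,0]},{"delta_pos":[-0.5,0,0],"rot":[0,0,0]},{"delta_pos":[-0.7,-0.5,0],"rot":[0,0,0]},{"delta_pos":[0,-2.5,0],"rot":[0,0,0]},{"delta_pos":[0,-3.5,0],"rot":[0,0,0]},{"delta_pos":[0,-3.5,0],"rot":[0,0,0]},{"delta_pos":[0,-1.5,0],"rot":[0,0,0]},{"delta_pos":[0,0,0],"rot":[0,0,0]}]'
python3 - <<'E'
from h import *
overlay('side','pics/side9.png',(260,140,390,240),6,[(83.8,-60,84.2),(83.8,60,84.2),(43.8,90,92)])
t=overlay('top','pics/top9.png',(225,135,365,240),5.6,[(83.8,-60,84.2),(83.8,60,84.2),(43.8,90,92)])
pv=rk((43.8,90,92))[0]; pin=np.array([516.2,195.3,116])
print(pv,pin,np.linalg.norm((pin-pv)[:2]))
q=np.arctan2(-(pin-pv)[1],-(pin-pv)[0])-YAW; az=q-np.pi/2+YAW; print('q',q,'az',az)
pin=pv-115*np.array([np.cos(q+YAW),np.sin(q+YAW),0])
n=np.array([np.cos(az),np.sin(az),0]); T=pin-n*32; T[2]=150; print('target',T)
go(T,az)
E
```

```text
clock: 9.57
ee_pos: [625.3, 80.6, 374.4]
tcp_rot: [-1.567, -0.102, 0.082]
wrist_force: [-0.1, -0.3, 1.2]
width: 76.0
[627.70004639 173.33056092  92.        ] [516.2 195.3 116. ] 113.64381460773684
q -0.3125432164371602 az -1.7653395432320567
target [521.05558601 226.95853002 150.        ]
t 9.67 tcp [624.4  81.1 370. ] tip [625.6  81.4 187.8] tip rack [ 30.9  -1.1 187.8] toolx az 0.118 y [ 0.0068  0.0015 -1.    ] F [-1.   0.6 -1.6] w 75.5 j [-0.69  0.35  0.63  1.59 -0.21  1.26  1.66]
delta cm, old axes [-8.57  3.73 15.7 ] new axes [-12.31   3.78 -12.96] rot deg [ -0.4  107.91   0.23]
```

View pics/side9.png

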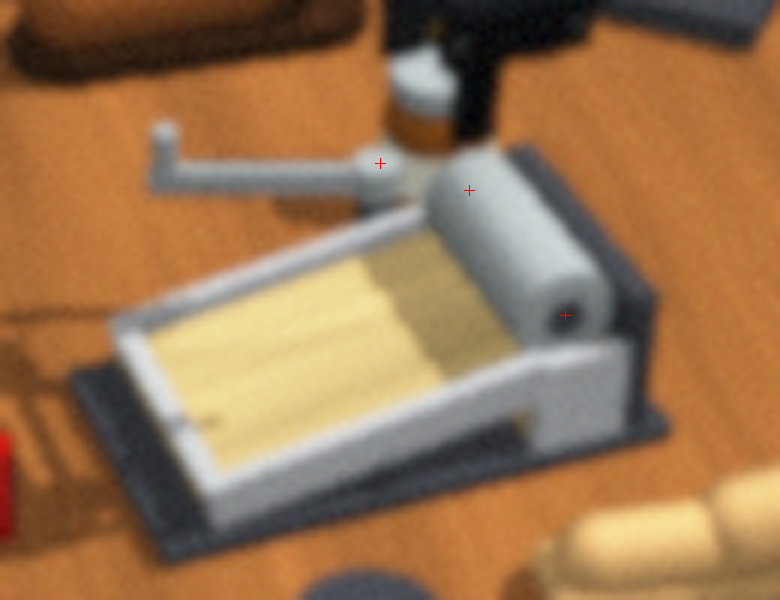

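View pics/top9.png

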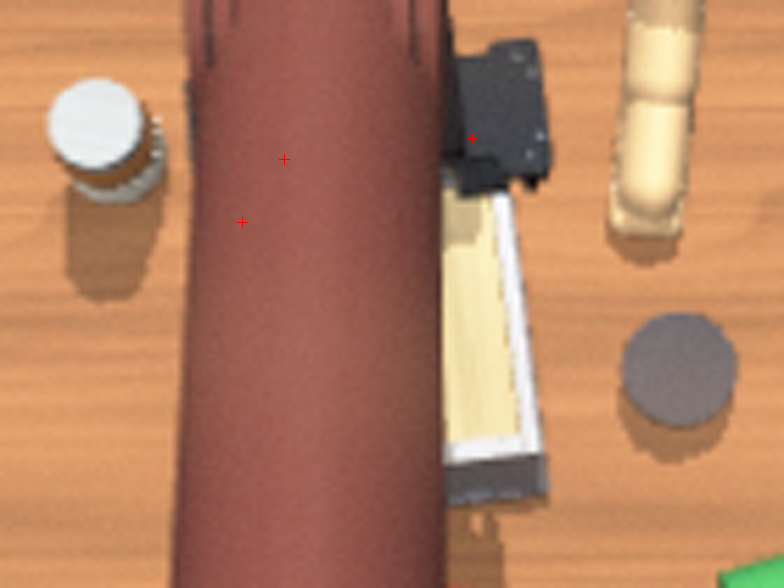

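The roller is seated: its end centre is on the predicted home point at (565,315) in the crop, and it's parallel to the stop. Next is the keeper, with the fingers closed.

```bash
python3 -m pendant '[{"delta_pos":[-1.4,0,2.6],"rot":[0,0,0]},{"delta_pos":[-1.4,0,2.6],"rot":[0,0,0]},{"delta_pos":[-1.4,0,2.6],"rot":[0,0,0]},{"delta_pos":[-1.4,0,2.6],"rot":[0,0,0]},{"delta_pos":[-1.4,0,2.6],"rot":[0,0,0]},{"delta_pos":[-1.4,0,2.6],"rot":[0,0,0]},{"delta_pos":[0,0,0],"rot":[0,5,0]},{"delta_pos":[0,0,0],"rot":[0,6.8,0]}]' 0
python3 -m pendant '[{"delta_pos":[0,0,0],"rot":[0,6.8,0]},{"delta_pos":[0,0,0],"rot":[0,6.8,0]},{"delta_pos":[0,0,0],"rot":[0,6.8,0]},{"delta_pos":[0,0,0],"rot":[0,6.8,0]},{"delta_pos":[0,0,0],"rot":[0,6.8,0]},{"delta_pos":[0,0,0],"rot":[0,6.8,0]},{"delta_pos":[0,0,0],"rot":[0,6.8,0]},{"delta_pos":[0,0,0],"rot":[0,6.8,0]}]'
python3 -m pendant '[{"delta_pos":[0,0,0],"rot":[0,6.8,0]},{"delta_pos":[0,0,0],"rot":[0,6.8,0]},{"delta_pos":[0,0,0],"rot":[0,6.8,0]},{"delta_pos":[0,0,0],"rot":[0,6.8,0]},{"delta_pos":[0,0,0],"rot":[0,6.8,0]},{"delta_pos":[0,0,0],"rot":[0,6.8,0]},{"delta_pos":[0,0,0],"rot":[0,0,0]}]'
python3 - <<'E'
from h import *
go(np.array([521,227,99]),-1.765)
d=overlay('side','pics/side10.png',(210,80,370,200),5,[(43.8,90,92)])
d=snapshot('wrist');cv2.imwrite('pics/w10.png',d['img'][:,:,::-1])
print(proj(d,[[516.2,195.3,116]]))
E
```

```text
clock: 10.33
ee_pos: [521.0, 228.3, 367.2]
tcp_rot: [-1.569, 0.066, -0.071]
wrist_force: [-0.3, -0.8, 0.4]
width: 30.7
clock: 11.0
ee_pos: [522.2, 226.1, 367.3]
tcp_rot: [-1.413, 0.81, -0.815]
wrist_force: [0.9, 0.1, 0.5]
width: 0.5
clock: 11.58
ee_pos: [522.3, 226.2, 367.4]
tcp_rot: [-1.114, 1.341, -1.346]
wrist_force: [0.0, -0.1, -0.1]
width: 0.3
t 11.58 tcp [522.3 226.2 367.4] tip [522.9 226.  185.2] tip rack [-54.  154.7 185.2] toolx az -1.7552 y [ 3.6e-03 -8.0e-04 -1.0e+00] F [ 0.  -0.1 -0.1] w 0.3 j [-1.17  0.24  0.8   1.75 -0.18  1.23 -0.51]
delta cm, old axes [-0.06  8.62 -0.17] new axes [-0.06  8.62 -0.14] rot deg [-0.21  0.56  0.  ]
[[318.09938964 244.46595053]]
```

View pics/side10.png

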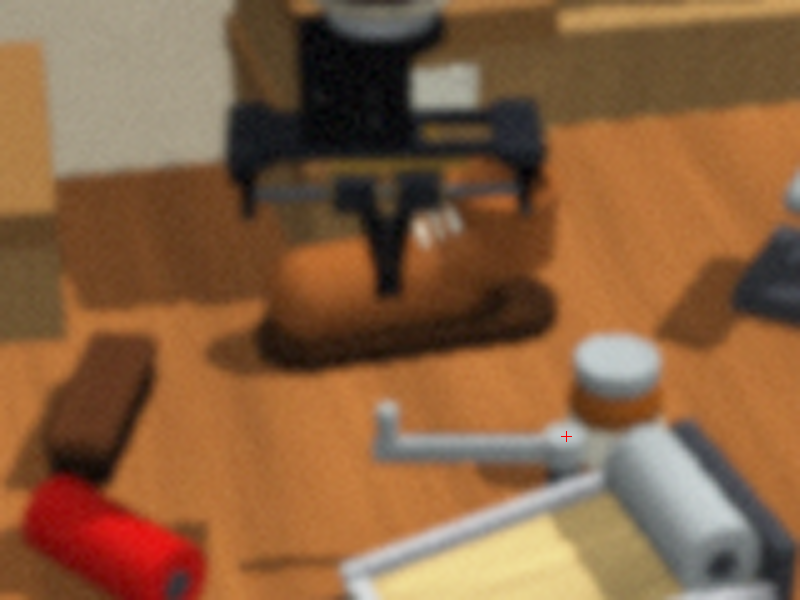

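View pics/w10.png

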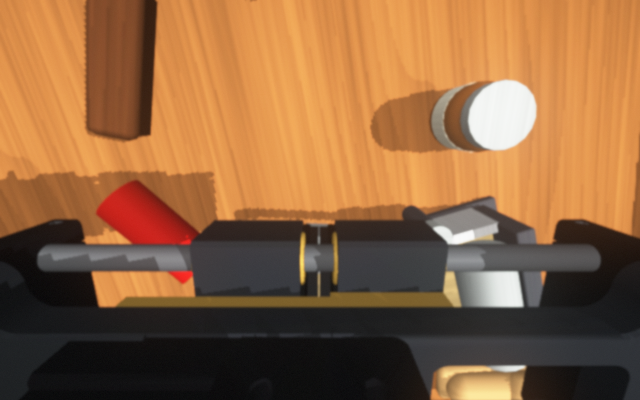

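```bash
python3 -m pendant '[{"delta_pos":[0,2.5,-0.15],"rot":[0,0.5,0]},{"delta_pos":[0,3,0],"rot":[0,0,0]},{"delta_pos":[0,2,0],"rot":[0,0,0]},{"delta_pos":[0,1.1,0],"rot":[0,0,0]},{"delta_pos":[0,0,0],"rot":[0,0,0]}]'
python3 - <<'E'
from h import *
go(np.array([521,227,99]),-1.765)
d=overlay('side','pics/side11.png',(210,80,370,200),5,[(43.8,90,92)])
d=overlay('top','pics/top11.png',(225,135,365,240),5.6,[(43.8,90,92)])
E
```

```text
clock: 12.1
ee_pos: [520.9, 226.2, 280.3]
tcp_rot: [-1.116, 1.342, -1.346]
wrist_force: [-0.1, 0.4, -0.0]
width: 0.3
t 12.1 tcp [520.9 226.2 280.3] tip [521.2 225.9  98.1] tip rack [-55.8 154.7  98.1] toolx az -1.7557 y [ 0.0018 -0.0021 -1.    ] F [-0.1  0.4 -0. ] w 0.3 j [-1.13  0.33  0.77  1.85 -0.26  1.07 -0.45]
delta cm, old axes [-0.08 -0.09 -0.  ] new axes [-0.08 -0.09 -0.  ] rot deg [-0.12  0.54  0.1 ]
```

View pics/side11.png

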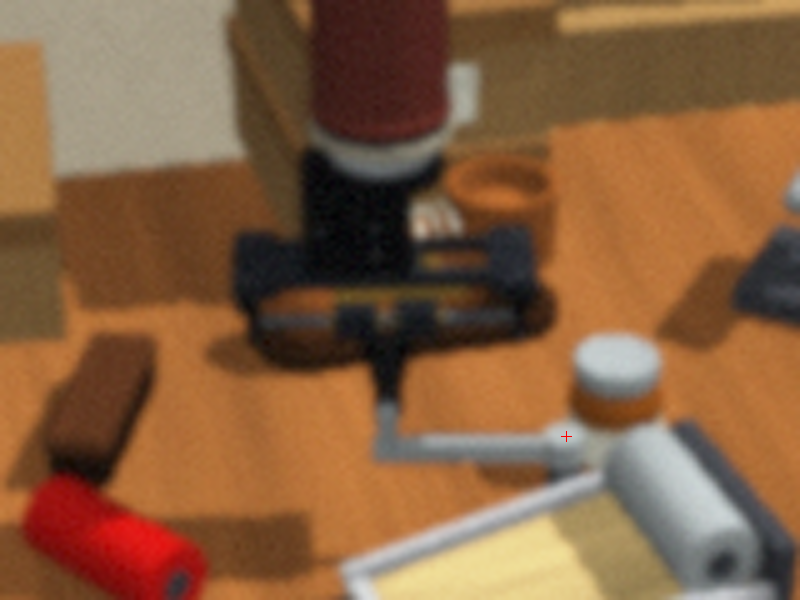

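View pics/top11.png

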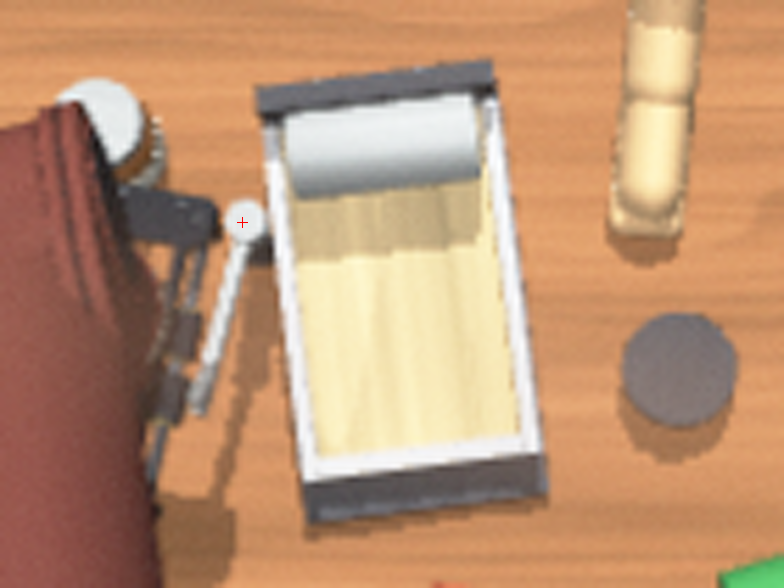

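```bash
cat >> h.py <<'E'
def arc(q,off=16.5,z=99):
    pv=rk((43.8,90,0))[0]; a=np.array([np.cos(q+YAW),np.sin(q+YAW),0]); az=q-np.pi/2+YAW
    T=pv-115*a-off*np.array([np.cos(az),np.sin(az),0]); T[2]=z
    return T,az
def qnow():
    "implied q from tip az; offsets of tip from the arc in tool axes (mm)"
    s,M,p,tip=where(); az=np.arctan2(M[1,0],M[0,0]); q=az+np.pi/2-YAW
    T,_=arc(q); print('q(az)',round(q,3),'tool err mm x,y,z (to go)',(M.T@(T-tip)).round(1))
E
python3 -m pendant '[{"delta_pos":[0.6,-0.05,0],"rot":[0,0,0]},{"delta_pos":[0.6,0,0],"rot":[0,0,0]},{"delta_pos":[0.3,0,0],"rot":[0,0,0]},{"delta_pos":[0.8,0,-0.09],"rot":[0,-4,0]},{"delta_pos":[0.8,0,-0.09],"rot":[0,-4,0]},{"delta_pos":[0,0,0],"rot":[0,0,0]}]'
python3 - <<'E'
from h import *
qnow()
d=overlay('side','pics/side12.png',(210,80,370,200),5,[(43.8,90,92)])
E
```

```text
clock: 12.7
ee_pos: [514.8, 194.4, 283.9]
tcp_rot: [-1.182, 1.24, -1.245]
wrist_force: [0.4, 0.8, 0.4]
width: 0.7
t 12.7 tcp [514.8 194.4 283.9] tip [515.9 194.6 101.7] tip rack [-64.8 124.3 101.7] toolx az -1.6171 y [ 0.0056  0.0012 -1.    ] F [0.4 0.8 0.4] w 0.7 j [-1.1   0.28  0.76  1.89 -0.22  1.05 -0.29]
q(az) -0.164 tool err mm x,y,z (to go) [-0.4  2.7 -2.3]
```

View pics/side12.png

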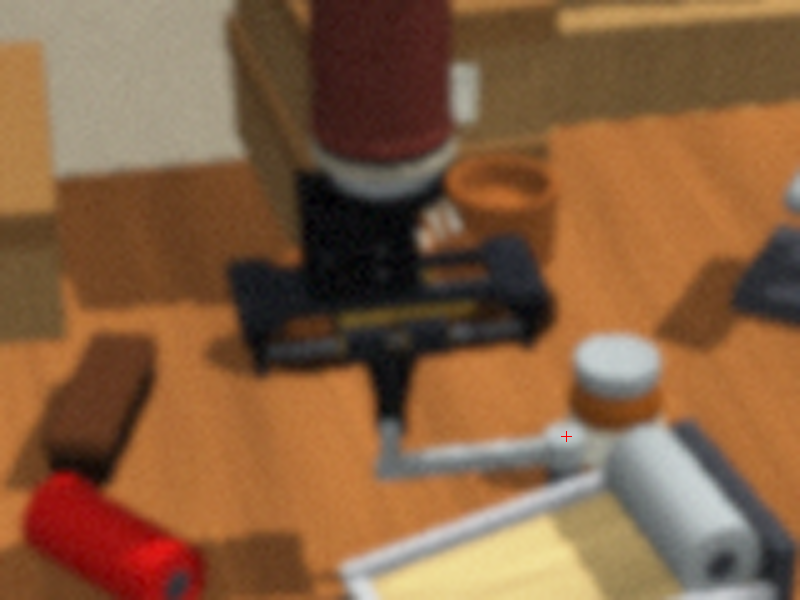

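```bash
python3 -m pendant '[{"delta_pos":[0.8,0.15,-0.2],"rot":[0,-4,0]},{"delta_pos":[0.8,0.1,-0.2],"rot":[0,-4,0]},{"delta_pos":[0.8,0,-0.09],"rot":[0,-4,0]},{"delta_pos":[0.8,0,-0.09],"rot":[0,-4,0]},{"delta_pos":[0.8,0,-0.09],"rot":[0,-4,0]},{"delta_pos":[0.8,0,-0.09],"rot":[0,-4,0]},{"delta_pos":[0.8,0,-0.09],"rot":[0,-4,0]},{"delta_pos":[0.8,0,-0.09],"rot":[0,-4,0]}]'
python3 - <<'E'
from h import *
qnow()
d=overlay('side','pics/side13.png',(230,100,390,220),5,[(43.8,90,92)])
E
```

```text
clock: 13.42
ee_pos: [517.8, 132.9, 280.7]
tcp_rot: [-1.406, 0.822, -0.827]
wrist_force: [-1.7, -1.5, -0.1]
width: 0.4
t 13.42 tcp [517.8 132.9 280.7] tip [518.5 133.   98.5] tip rack [-69.4  62.8  98.5] toolx az -1.0592 y [ 4.1e-03  9.0e-04 -1.0e+00] F [-1.7 -1.5 -0.1] w 0.4 j [-0.95  0.24  0.7   1.92 -0.18  1.04  0.34]
q(az) 0.394 tool err mm x,y,z (to go) [ 1.8 -0.5 -0.1]
```

View pics/side13.png

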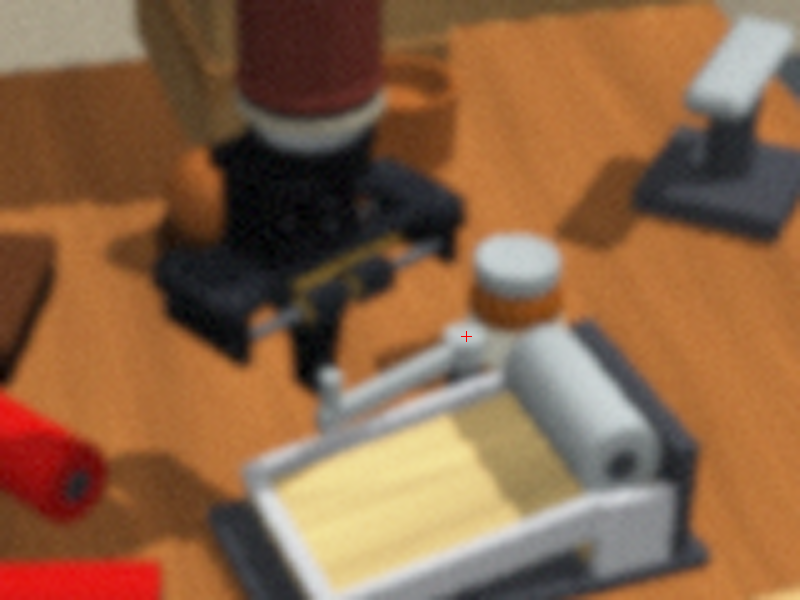

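```bash
python3 -m pendant '[{"delta_pos":[0.85,0,-0.09],"rot":[0,-4,0]},{"delta_pos":[0.85,0,-0.09],"rot":[0,-4,0]},{"delta_pos":[0.8,0,-0.09],"rot":[0,-4,0]},{"delta_pos":[0.8,0,-0.09],"rot":[0,-4,0]},{"delta_pos":[0.8,0,-0.09],"rot":[0,-4,0]},{"delta_pos":[0.8,0,-0.09],"rot":[0,-4,0]},{"delta_pos":[0.8,0,-0.09],"rot":[0,-4,0]},{"delta_pos":[0.8,0,-0.09],"rot":[0,-4,0]}]'
python3 - <<'E'
from h import *
qnow()
d=overlay('side','pics/side14.png',(230,100,390,220),5,[(43.8,90,92)])
E
```

```text
clock: 14.13
ee_pos: [556.8, 81.3, 280.8]
tcp_rot: [-1.533, 0.39, -0.397]
wrist_force: [-1.0, -0.7, 0.2]
width: 0.6
t 14.13 tcp [556.8  81.3 280.8] tip [557.6  81.4  98.6] tip rack [-36.6   6.9  98.6] toolx az -0.5021 y [ 4.7e-03  6.0e-04 -1.0e+00] F [-1.  -0.7  0.2] w 0.6 j [-0.76  0.29  0.63  1.86 -0.2   1.05  1.02]
q(az) 0.951 tool err mm x,y,z (to go) [ 0.7 -0.4 -0.7]
```

View pics/side14.png

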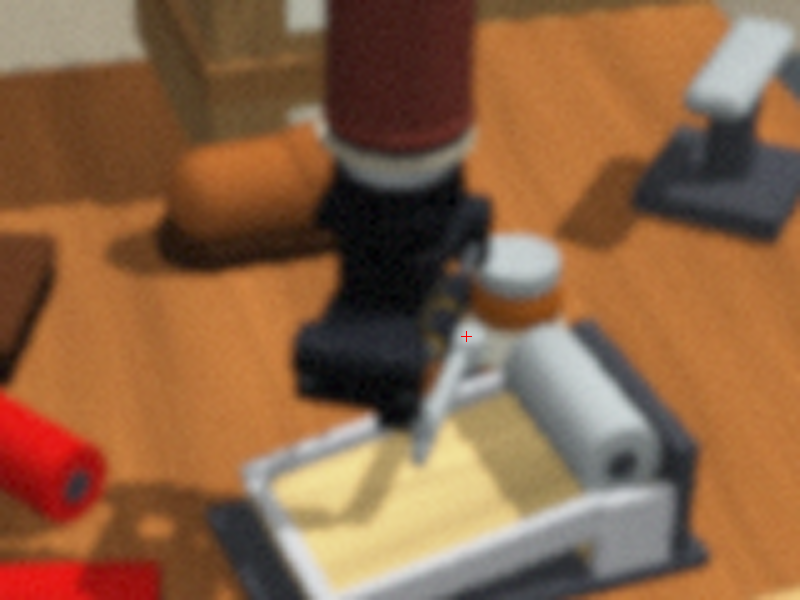

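```bash
python3 -m pendant '[{"delta_pos":[0.8,0,-0.1],"rot":[0,-4,0]},{"delta_pos":[0.8,0,-0.1],"rot":[0,-4,0]},{"delta_pos":[0.8,0,-0.09],"rot":[0,-4,0]},{"delta_pos":[0.8,0,-0.09],"rot":[0,-4,0]},{"delta_pos":[0.8,0,-0.09],"rot":[0,-4,0]},{"delta_pos":[0.8,0,-0.09],"rot":[0,-4,0]},{"delta_pos":[0.6,0,-0.07],"rot":[0,-3,0]},{"delta_pos":[0.4,0,-0.05],"rot":[0,-2,0]}]'
python3 -m pendant '[{"delta_pos":[0.3,0,-0.04],"rot":[0,-1.5,0]},{"delta_pos":[0.2,0,-0.03],"rot":[0,-1,0]},{"delta_pos":[0.2,0,-0.03],"rot":[0,-1,0]},{"delta_pos":[0.2,0,0],"rot":[0,-0.5,0]}]'
python3 - <<'E'
from h import *
qnow()
print(arc(np.pi/2))
d=overlay('side','pics/side15.png',(260,100,390,220),5,[(43.8,90,92),(43.8,-25,116)])
E
```

```text
clock: 14.85
ee_pos: [610.4, 59.3, 281.1]
tcp_rot: [-1.57, -0.006, -0.002]
wrist_force: [-1.1, 0.6, -1.0]
width: 0.3
clock: 15.18
ee_pos: [618.9, 58.5, 281.1]
tcp_rot: [-1.57, -0.062, 0.054]
wrist_force: [-1.0, 0.0, -0.2]
width: 0.1
t 15.18 tcp [618.9  58.5 281.1] tip [619.9  58.6  98.9] tip rack [ 22.5 -23.   98.9] toolx az 0.0737 y [ 5.1e-03  6.0e-04 -1.0e+00] F [-1.   0.  -0.2] w 0.1 j [-0.58  0.4   0.53  1.71 -0.22  1.09  1.66]
q(az) 1.526 tool err mm x,y,z (to go) [-0.3 -0.1 -1.1]
(array([624.85331663,  57.18777755,  99.        ]), 0.118)
```

View pics/side15.png

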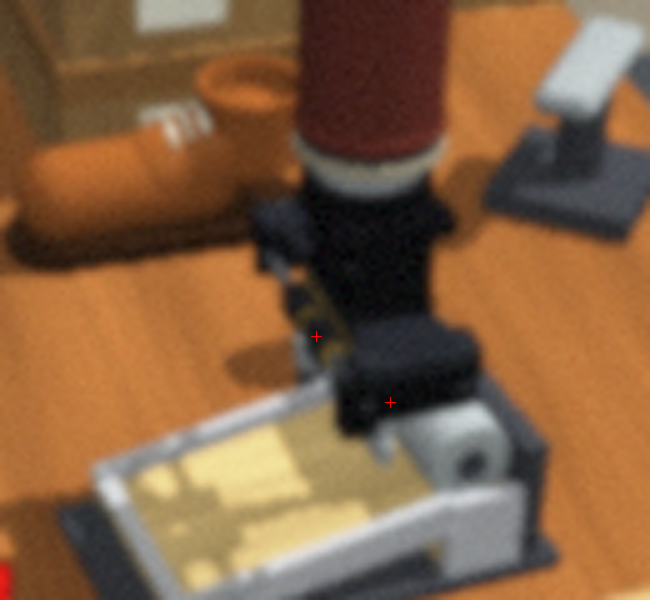

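```bash
python3 -m pendant '[{"delta_pos":[0.2,0,-0.03],"rot":[0,-1,0]},{"delta_pos":[0.2,0,-0.03],"rot":[0,-1,0]},{"delta_pos":[0.15,0,0],"rot":[0,-0.5,0]},{"delta_pos":[0.1,0,0],"rot":[0,0,0]}]'
python3 - <<'E'
from h import *
qnow()
E
```

```text
clock: 15.57
ee_pos: [624.6, 58.0, 280.8]
tcp_rot: [-1.568, -0.094, 0.092]
wrist_force: [-10.0, -1.8, 4.4]
width: 0.5
t 15.57 tcp [624.6  58.  280.8] tip [624.9  58.   98.6] tip rack [ 27.4 -24.1  98.6] toolx az 0.1186 y [ 1.5e-03  4.0e-04 -1.0e+00] F [-10.   -1.8   4.4] w 0.5 j [-0.57  0.41  0.52  1.69 -0.22  1.1   1.7 ]
q(az) 1.571 tool err mm x,y,z (to go) [-0.  -0.4 -0.9]
```

The force rises to 10 N right at the predicted stop position, so the keeper is home. I'll back off, lift clear and check.

```bash
python3 -m pendant '[{"delta_pos":[0,0,0],"rot":[0,0,0]},{"delta_pos":[0,0,0],"rot":[0,0,0]},{"delta_pos":[-0.4,0,0],"rot":[0,0,0]},{"delta_pos":[-1,0,0],"rot":[0,0,0]},{"delta_pos":[-1,-1,0],"rot":[0,0,0]},{"delta_pos":[-1,-3,0],"rot":[0,0,0]},{"delta_pos":[-2,-3,0],"rot":[0,0,0]},{"delta_pos":[-2,-3,0],"rot":[0,0,0]}]'
python3 -m pendant '[{"delta_pos":[0,-3,3],"rot":[0,0,0]},{"delta_pos":[0,-1,4],"rot":[0,0,0]},{"delta_pos":[0,0,4],"rot":[0,0,0]},{"delta_pos":[0,0,4],"rot":[0,0,0]},{"delta_pos":[0,0,4],"rot":[0,0,0]},{"delta_pos":[0,0,4],"rot":[0,0,0]},{"delta_pos":[0,0,2],"rot":[0,0,0]},{"delta_pos":[0,0,0],"rot":[0,0,0]}]'
python3 - <<'E'
from h import *
where()
P=[(83.8,-60,84.2),(83.8,60,84.2),(43.8,90,92),(43.8,-25,116)]
overlay('side','pics/side16.png',(260,130,390,230),6,P)
overlay('top','pics/top16.png',(225,135,365,240),5.6,P)
E
```

```text
clock: 16.23
ee_pos: [550.9, 49.3, 381.7]
tcp_rot: [-1.569, -0.097, 0.088]
wrist_force: [0.4, 0.3, 0.1]
width: 0.0
clock: 16.9
ee_pos: [519.7, 303.4, 419.8]
tcp_rot: [-1.566, -0.103, 0.095]
wrist_force: [-0.8, 1.1, -0.9]
width: 0.4
t 16.9 tcp [519.7 303.4 419.8] tip [520.6 303.9 237.6] tip rack [-47.2 232.3 237.6] toolx az 0.1263 y [ 0.0047  0.0026 -1.    ] F [-0.8  1.1 -0.9] w 0.4 j [-0.93  0.23  0.39  1.59 -0.09  1.34  1.17]
```

View pics/side16.png

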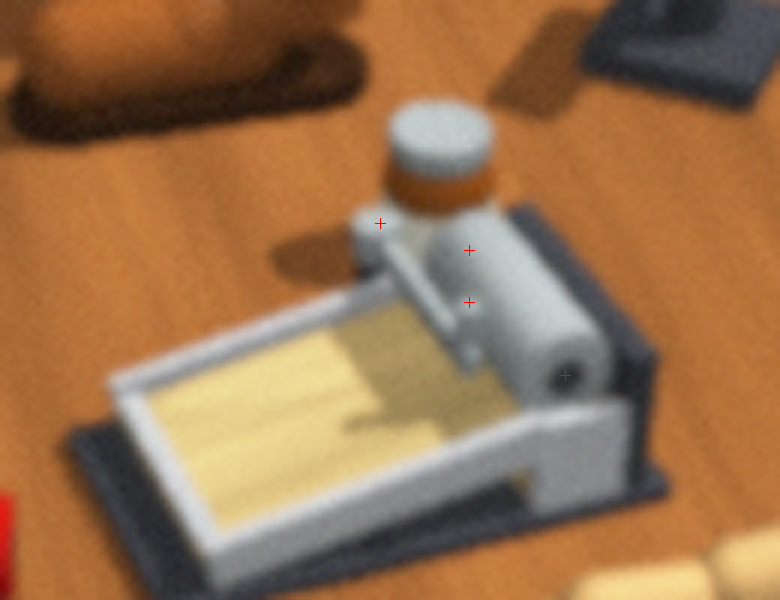

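View pics/top16.png

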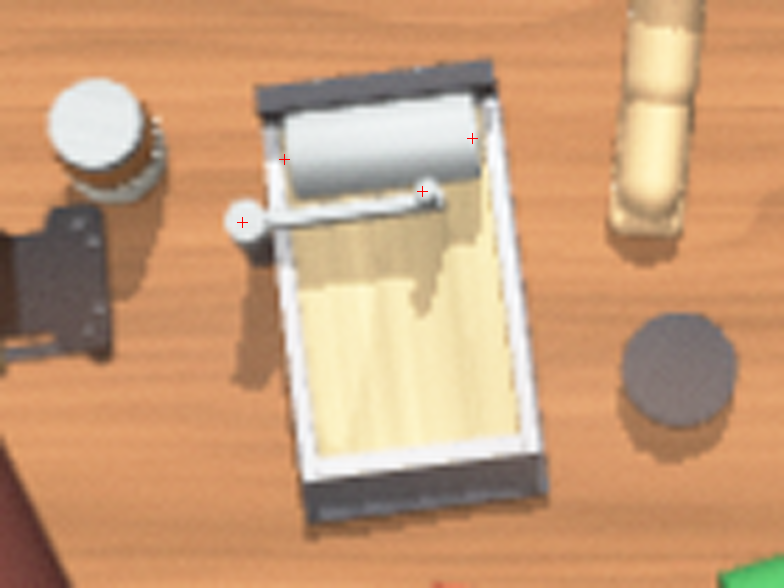

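Both views agree. The keeper lies square across behind the roller, with its pin at about (428,187) in the top crop against (422,191) predicted. The roller sits against the stop, and the hand is well clear at tip height 238 mm.

```bash
python3 -m pendant '[{"delta_pos":[0,0,0],"rot":[0,0,0]},{"delta_pos":[0,0,0],"rot":[0,0,0]}]'; python3 -c "
from rig import ctrl
print(ctrl.close_job())"
```

```text
clock: 17.17
ee_pos: [522.5, 295.3, 420.6]
tcp_rot: [-1.569, -0.095, 0.086]
wrist_force: [0.2, -0.1, -0.6]
width: 0.5
the job is handed in; nothing more can be done
None
```

I handed the job in at about 17 s of the 61 s allowed. The roller is in its seat against the stop plate and the keeper arm lies across the ramp behind it; no verdict was reported.

- **Roller:** I pushed it up the ramp with both fingertips in 2–3.5 mm steps. It dropped over the edge, then met the stop at about 9 N. In the last side view its end lies on the predicted home point, and it looks square to the rack.
- **Keeper:** I pushed its pin round the arc with the fingers closed. The force rose to 10 N at a tool angle of 1.571 rad, the hard stop. Both cameras show the arm square behind the roller.
- **Hand and other things:** The hand was clear, with the fingertips about 238 mm up and roughly zero wrist force. The jar, tin and last look unmoved in the final top crop. I didn't measure any of the other things again, but nothing came near them.

Some checks disagreed slightly:

- **Deck edge:** My first reading of it was about 6 mm off. I took it for the stop plate's shadow and left it out.
- **Rack position:** The side and top camera fits differed by about 5 mm in y, which I settled with a wrist-camera view.
- **Keeper pin:** It appeared about 1 pixel (about 4 mm) from where I predicted, within the calibration error.

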